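Set the stock tags of the component bins

TASK

On the stock board each parts bin has a two-faced flip tag in front of it, on the robot's side. Gently push over every tag that is wrong, so that only the tags of the full bins lie with their green face up and the tags of the bins that are not full lie with their red face up. Push the tags only: do not lift, carry or shift the bins or anything else on the bench.

Things in the scene. Friction and masses are not known exactly. Their poses are not given: they have to be found in the camera images.
- board: aluminium stock board lying on the bench, 100 (x) x 600 (y) x 10 mm; origin at the centre of its underside. Its x axis points from the robot's side to the bins' side, its y axis to the left along the row of four tags, which stand on it 140 mm apart, each green on one face and red on the other.
- stand_a: black hinge stand of tag_a, 82 (x) x 34 (y) mm, 31 mm high; origin at the centre of its underside, 10 mm above the bench, axes as the board's. The tag's hinge line runs along x, 25 mm above this origin. The tags' order on the board changes; the tag belongs to the bin standing 120 mm beyond its stand in +x.
- tag_a (a joint): hinge angle of tag_a, a 40 g plate 60 mm wide, 4 mm thick, reaching 60 mm from its hinge line. 0: upright, top 95 mm above the bench. +0.78 (stop): leans left (board +y), GREEN face up. -0.78 (stop): leans right, RED face up. Leaning, its free edge is 42 mm beside the hinge line, 78 mm above the bench. No spring: pushed past upright it falls to the other stop.
- stand_b: black hinge stand of tag_b, 82 (x) x 34 (y) mm, 31 mm high; origin at the centre of its underside, 10 mm above the bench, axes as the board's. The tag's hinge line runs along x, 25 mm above this origin. The tags' order on the board changes; the tag belongs to the bin standing 120 mm beyond its stand in +x.
- tag_b (a joint): hinge angle of tag_b, a 40 g plate 60 mm wide, 4 mm thick, reaching 60 mm from its hinge line. 0: upright, top 95 mm above the bench. +0.78 (stop): leans left (board +y), GREEN face up. -0.78 (stop): leans right, RED face up. Leaning, its free edge is 42 mm beside the hinge line, 78 mm above the bench. No spring: pushed past upright it falls to the other stop.
- stand_c: black hinge stand of tag_c, 82 (x) x 34 (y) mm, 31 mm high; origin at the centre of its underside, 10 mm above the bench, axes as the board's. The tag's hinge line runs along x, 25 mm above this origin. The tags' order on the board changes; the tag belongs to the bin standing 120 mm beyond its stand in +x.
- tag_c (a joint): hinge angle of tag_c, a 40 g plate 60 mm wide, 4 mm thick, reaching 60 mm from its hinge line. 0: upright, top 95 mm above the bench. +0.78 (stop): leans left (board +y), GREEN face up. -0.78 (stop): leans right, RED face up. Leaning, its free edge is 42 mm beside the hinge line, 78 mm above the bench. No spring: pushed past upright it falls to the other stop.
- stand_d: black hinge stand of tag_d, 82 (x) x 34 (y) mm, 31 mm high; origin at the centre of its underside, 10 mm above the bench, axes as the board's. The tag's hinge line runs along x, 25 mm above this origin. The tags' order on the board changes; the tag belongs to the bin standing 120 mm beyond its stand in +x.
- tag_d (a joint): hinge angle of tag_d, a 40 g plate 60 mm wide, 4 mm thick, reaching 60 mm from its hinge line. 0: upright, top 95 mm above the bench. +0.78 (stop): leans left (board +y), GREEN face up. -0.78 (stop): leans right, RED face up. Leaning, its free edge is 42 mm beside the hinge line, 78 mm above the bench. No spring: pushed past upright it falls to the other stop.
- bin_full_1: loose grey open parts bin, 120 (x) x 110 (y) x 65 mm high, FULL to the brim with blue terminal blocks; origin at the centre of its underside, on the bench; stands behind one of the tags, 120 mm beyond its stand in the board's +x. The bins' order changes.
- bin_full_2: loose grey open parts bin, 120 (x) x 110 (y) x 65 mm high, FULL to the brim with yellow terminal blocks; origin at the centre of its underside, on the bench; stands behind one of the tags, 120 mm beyond its stand in the board's +x. The bins' order changes.
- bin_few: loose grey open parts bin, 120 (x) x 110 (y) x 65 mm high, NOT full: five orange blocks on its floor; origin at the centre of its underside, on the bench; stands behind one of the tags, 120 mm beyond its stand in the board's +x. The bins' order changes.
- bin_empty: loose grey open parts bin, 120 (x) x 110 (y) x 65 mm high, NOT full: empty; origin at the centre of its underside, on the bench; stands behind one of the tags, 120 mm beyond its stand in the board's +x. The bins' order changes.
- flux_bottle: small loose bottle, 32 mm across, 75 mm high, on the robot's side of the board; origin at the centre of its underside
- solder_spool: loose solder spool, 48 mm across, 40 mm high, on the robot's side of the board; origin at the centre of its underside
- battery: loose battery standing upright, 14 mm across, 50 mm high, on the robot's side of the board; origin at the centre of its underside
- screwdriver: loose screwdriver, 160 mm long, lying at the right of the bench; origin on its axis
- circuit_board: loose blue circuit board, 60 x 90 x 4 mm, at the right of the bench; origin at the centre of its underside
- tool_cup: loose dark steel cup, 70 mm across, 90 mm high, at the left of the bench; origin at the centre of its underside
There are look-alikes about, which are no part of the job. Leave any turquoise or white look-alike of the bin_empty alone.

How it is judged (in metres and radians):
At the end, for the whole second after the job is handed in: Each tag in front of a full bin leans left, green face up (hinge angle above +0.68 rad), each tag in front of a bin that is not full leans right, red face up (below -0.68 rad); the tags are at rest and every bin stands within 20 mm of where it was ((horizontal distance between bin_full_1 and stand_a above 0.15 m or value of joint tag_a above 0.68 rad) and (horizontal distance between bin_full_1 and stand_b above 0.15 m or value of joint tag_b above 0.68 rad) and (horizontal distance between bin_full_1 and stand_c above 0.15 m or value of joint tag_c above 0.68 rad) and (horizontal distance between bin_full_1 and stand_d above 0.15 m or value of joint tag_d above 0.68 rad) and (horizontal distance between bin_full_2 and stand_a above 0.15 m or value of joint tag_a above 0.68 rad) and (horizontal distance between bin_full_2 and stand_b above 0.15 m or value of joint tag_b above 0.68 rad) and (horizontal distance between bin_full_2 and stand_c above 0.15 m or value of joint tag_c above 0.68 rad) and (horizontal distance between bin_full_2 and stand_d above 0.15 m or value of joint tag_d above 0.68 rad) and (horizontal distance between bin_few and stand_a above 0.15 m or value of joint tag_a below -0.68 rad) and (horizontal distance between bin_few and stand_b above 0.15 m or value of joint tag_b below -0.68 rad) and (horizontal distance between bin_few and stand_c above 0.15 m or value of joint tag_c below -0.68 rad) and (horizontal distance between bin_few and stand_d above 0.15 m or value of joint tag_d below -0.68 rad) and (horizontal distance between bin_empty and stand_a above 0.15 m or value of joint tag_a below -0.68 rad) and (horizontal distance between bin_empty and stand_b above 0.15 m or value of joint tag_b below -0.68 rad) and (horizontal distance between bin_empty and stand_c above 0.15 m or value of joint tag_c below -0.68 rad) and (horizontal distance between bin_empty and stand_d above 0.15 m or value of joint tag_d below -0.68 rad) and velocity of joint tag_a between -0.1 and 0.1 rad/s and velocity of joint tag_b between -0.1 and 0.1 rad/s and velocity of joint tag_c between -0.1 and 0.1 rad/s and velocity of joint tag_d between -0.1 and 0.1 rad/s and distance of each of bin_full_1, bin_full_2, bin_few, bin_empty from where it was at the start of the episode below 0.02 m); the robot touches nothing.
It fails at once if a bin is pushed away, lifted or carried (over 20 mm) (distance of any of bin_full_1, bin_full_2, bin_few, bin_empty from where it was at the start of the episode above 0.02 m).
It fails at once if a loose thing on the bench is pushed away, lifted or carried (over 20 mm) (distance of any of flux_bottle, solder_spool, battery, screwdriver, circuit_board, tool_cup from where it was at the start of the episode above 0.02 m).
It fails at once if a tag or its stand is pressed harder than 20 N (contact force between any of the fingers, the arm and stand_a above 20 N or contact force between any of the fingers, the arm and stand_b above 20 N or contact force between any of the fingers, the arm and stand_c above 20 N or contact force between any of the fingers, the arm and stand_d above 20 N).
It also fails if it takes over 61 s, if anything falls off the work surface, if the arm or the gripper's body presses on something with over 40 N, if the wrist force passes 120 N, or if a joint passes its speed limit or range.

ROBOT

A 7-joint arm with a two-finger parallel gripper is mounted at the origin on the work surface. World frame = base frame: x ahead of the robot, y to its left, z up, the work surface at z = 0. Lengths are in mm, angles in rad, forces in N, time in s.
With the tool pointing down it reaches from about 425 to 875 mm from the base axis. Payload 8.4 kg.
Tool frame: the origin (TCP) lies at the very end of the fingers, on their centre line; the grasp point (between the pads) lies 19 mm behind it; x points along the fingers, y is the direction in which the jaws open and shut, and the axes are right-handed (so a half turn about x gives the same grasp; the last joint's range is limited). The gripper opens to 87 mm and grips with 3 to 60 N. Pads are 19 mm wide; open, the fingers measure 117 mm over their backs; the gripper's body (75 mm by 190 mm) begins 51 mm behind the grasp point.
Start: joints at [1.198, 0.333, 0.04, 1.465, -0.013, 1.343, -0.059], TCP at [175.733, -625.763, 187.846] pointing down, gripper open.
Joint ranges: [-2.58, 2.58], [-0.38, 2.09], [-1.3, 1.39], [0.25, 2.4], [-1.5, 4.64], [0.08, 2.09], [-2.65, 2.65]. Speed limits (rad/s): [2.22, 2.22, 2.79, 2.79, 3.14, 3.14, 3.14].

INTERFACE

Orientations are given as [roll, pitch, yaw] about the fixed x, y, z axes, in that order (R = Rz(yaw) Ry(pitch) Rx(roll)).
In Python, from bench import robot gives the robot as it stands.
- The arm moves only by the tool jog_arm, never from a script. Its argument "series" is text: rows parted by semicolons, each of 5 numbers parted by spaces: the closure, from 0 (fully open) to 1 (shut), then the shift along the world's x, y, z as a fraction of full scale, then the turn about the world's z as a fraction of full scale. In form: claw tx ty tz twist; .... A call has 1 to 12 rows; each row shifts and turns the commanded pose from where the row before left it; what a row does not reach is not made up. Full scale, the value 1, is 0.02 m for a shift and 45 degrees for a turn. A row lasts 1/12 s, in which the tool goes at most 41.7 mm and 7.16 degrees, less where a joint would pass 70% of its speed; a pose out of reach is approached as far as the arm can. A call with a number of a shift or a turn outside -1 to 1 is refused whole. A call with a gripper value outside its range is refused whole. The fingers move at their own pace and stop on an object; "force" is the grip in N (left out, the last holds). Time passes only in rows, so rows that do not move let the fingers close. It gives the time, the measured TCP pose, the force and the opening at its end, in the units of the state.
- robot.read_state(): the state, without advancing time (a new reading comes with each control period).
- robot.capture(name): name is "scene" or "top"; returns a dict with "frame" (420x560x3 uint8, red, green, blue), "fovy" (degrees; the focal length in pixels is half the picture's height over the tangent of half this angle, whatever the lens; pixels are square), "cx", "cy" (the principal point, pixels), "k1" (the pictures are not rectified: a ray, as slopes to the right and down, at radius r is drawn at 1 + k1 r^2 times it, then the intrinsics apply), "cam_to_world" (4x4, takes a point from camera to world coordinates). Camera axes: x right, y up, looking along -z (the intrinsics and any distortion apply to the point x, -y, -z); pixel columns grow to the right and rows downward; lengths in mm; the calibration is good to about 2 mm. A picture is of the moment at which its call begins. There is no depth.
- robot.finish_job(): hands the job in, once; it reports no verdict.
The state is a dict: "clock": time; "joint_positions": joint angles; "dq": joint speeds; "tau": joint torques, N m; "tool_pos": TCP position; "ee_rot": TCP orientation; "ft_force": force on the tool from outside, world axes, zero at the start; "wrist_torque": the same for the moment, N m; "finger_gap": finger opening in mm.
Only numpy, scipy, OpenCV 4.12 (cv2) and the standard library are available. Lean on these libraries where they do the work, as an engineer would, in place of code of your own. Each camera call takes 0.05 s, during which the arm holds its last target. There are 200 camera calls.

## Working session

There is one attempt and no reset: what is moved stays moved. The work goes in short steps, Python scripts to look and compute and a tool call to move; the robot and the scene stay as the last step left them, time stands still between calls to the robot, and variables do not carry over. Pictures are saved under pics/ and viewed, about 8 in all and at most 12, crops included, and the job is handed in when it is done.

Besides the shell and the picture viewer there is one more tool, called after "Call:" in YAML: its name, and indented under it one key for each argument. jog_arm: Moves the arm, as the interface text tells. Shift numbers are shares of 0.02 m and turn numbers shares of 45 degrees, none past 1 either way. Its arguments: {"type":"object","properties":{"series":{"type":"string"},"force":{"type":"number"}},"required":["series"]}

```bash
mkdir -p pics; cat > h.py <<'E'
import numpy as np,cv2
from bench import robot
def cap(n,f):
    c=robot.capture(n); im=c["frame"][:,:,::-1].copy(); cv2.imwrite("pics/"+f,im); np.save("pics/"+n+"_cal.npy",{k:c[k] for k in c if k!="frame"},allow_pickle=True); return c
def cal(n): return np.load("pics/"+n+"_cal.npy",allow_pickle=True).item()
def ray(c,u,v):
    f=210/np.tan(np.radians(c["fovy"])/2); K=np.array([[f,0,c["cx"]],[0,f,c["cy"]],[0,0,1.]])
    p=cv2.undistortPoints(np.array([[[u,v]]],float),K,np.array([c["k1"],0,0,0.]))[0,0]
    T=np.array(c["cam_to_world"]); return T[:3,3],T[:3,:3]@np.array([p[0],-p[1],-1])
def at(c,u,v,z):
    o,d=ray(c,u,v); return o+d*(z-o[2])/d[2]
E
python3 - <<'E'
from h import *
for n in("top","scene"):
    c=cap(n,n+"0.png"); print(n,{k:np.round(c[k],3).tolist() for k in c if k!="frame"})
    im=cv2.imread(f"pics/{n}0.png"); cv2.imwrite(f"pics/{n}0b.png",cv2.resize(im,(800,600),interpolation=cv2.INTER_CUBIC))
s=robot.read_state();print(s["clock"],s["tool_pos"],s["ee_rot"],s["finger_gap"])
E
```

```text
top {'fovy': 49.351, 'cx': 278.874, 'cy': 210.349, 'k1': -0.033, 'cam_to_world': [[0.019, 0.998, -0.06, 518.237], [-1.0, 0.019, 0.005, -35.373], [0.006, 0.06, 0.998, 1302.898], [0.0, 0.0, 0.0, 1.0]]}
scene {'fovy': 47.954, 'cx': 278.957, 'cy': 205.258, 'k1': -0.035, 'cam_to_world': [[-0.19, -0.699, 0.689, 1636.642], [0.982, -0.131, 0.137, 186.358], [-0.005, 0.703, 0.711, 1130.673], [0.0, 0.0, 0.0, 1.0]]}
0.1 [ 175.58906225 -625.35938534  187.05883483] [-1.50415902  1.56936848  1.91119696] 87.28240493761743
```

View pics/top0b.png

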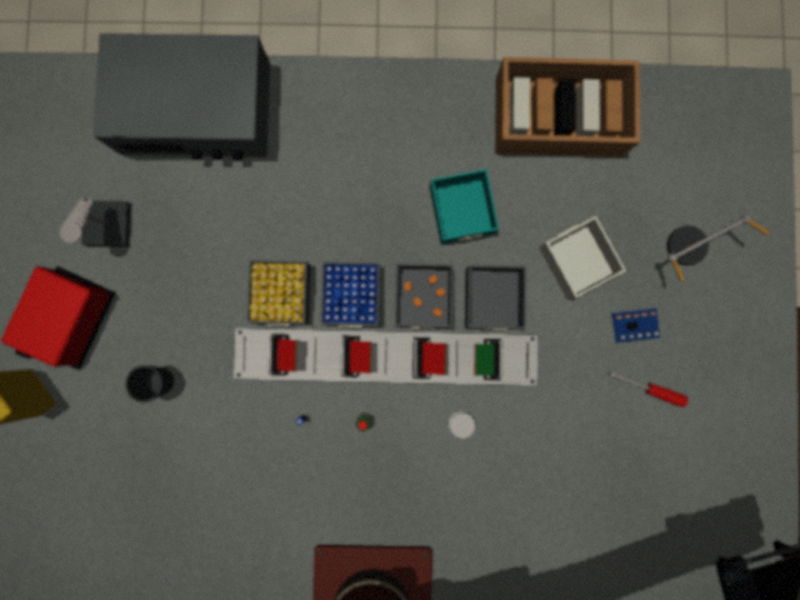

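View pics/scene0b.png

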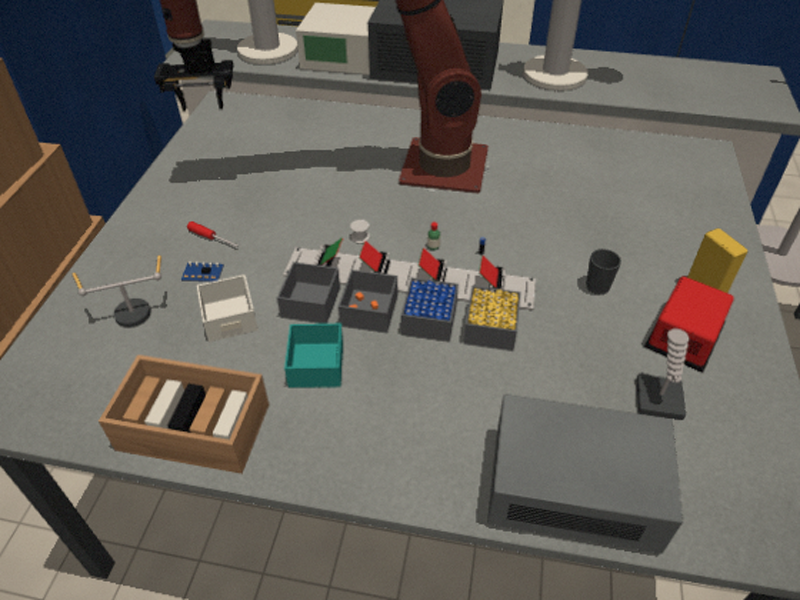

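The top view (800×600 px) shows the bins from left to right: yellow full (279,293), blue full (351,294), few (425,297) and empty (495,298). Their tags read red (287,356), red (358,357), red (433,358) and green (485,360). I need to flip the yellow and blue tags to the left and the empty bin's tag to the right.

```bash
python3 - <<'E'
from h import *
from scipy.spatial.transform import Rotation as R
c=cal("top");k=.7
P=lambda u,v,z:at(c,(u+.5)*k-.5,(v+.5)*k-.5,z)
cor=[P(235,328,10),P(537.5,334,10),P(234,378,10),P(537.5,384,10)]
print(np.round(cor,0)); ctr=np.mean(cor,0); d=cor[0]+cor[2]-cor[1]-cor[3]; d/=np.linalg.norm(d); print("ctr",ctr,"yaw",np.degrees(np.arctan2(-d[0],d[1])))
for i in(1.5,.5,-.5,-1.5): print("hinge",np.round(ctr+d*140*i))
for n,u,v,z in[("bottle",364,424,75),("spool",461,425,40),("batt",302,420,50),("cup",148,383,90),("arm",687,235,80),("y edge",297,356,78),("b edge",371,357,78),("few",447,359,78),("e",476,360,78)]:print(n,np.round(P(u,v,z)))
s=robot.read_state();print(R.from_euler("xyz",s["ee_rot"]).as_matrix().round(3))
E
```

```text
[[ 535.  281.   10.]
 [ 535. -319.   10.]
 [ 437.  279.   10.]
 [ 436. -320.   10.]]
ctr [485.86742195 -19.73116238  10.        ] yaw -0.050735411093884145
hinge [486. 190.  10.]
hinge [486.  50.  10.]
hinge [486. -90.  10.]
hinge [ 486. -230.   10.]
bottle [360.  18.  75.]
spool [ 357. -166.   40.]
batt [362. 137.  50.]
cup [429. 419.  90.]
arm [ 728. -589.   80.]
y edge [484. 146.  78.]
b edge [485.   8.  78.]
few [ 484. -135.   78.]
e [ 483. -189.   78.]
[[-0.     0.27  -0.963]
 [ 0.001 -0.963 -0.27 ]
 [-1.    -0.001  0.   ]]
```

Call:
jog_arm:
  series: "1 0.6 0.95 0 0.155; 1 0.6 0.95 0 0.155; 1 0.6 0.95 0 0.155; 1 0.6 0.95 0 0.155; 1 0.6 0.95 0 0.155; 1 0.6 0.95 0 0.155; 1 0.6 0.95 0 0.155; 1 0.6 0.95 0 0.155; 1 0.6 0.95 0 0.155; 1 0.6 0.95 0 0.155; 1 0.6 0.95 0 0.1; 1 0.6 0.95 0 0"
  force: 10

```text
clock: 1.1
tool_pos: [320.0, -396.6, 187.6]
ee_rot: [-2.232, 1.57, 2.484]
ft_force: [0.6, 0.6, -0.1]
finger_gap: 14.9
```

Call:
jog_arm:
  series: "1 0.7 0.95 0 0; 1 0.7 0.95 0 0; 1 0.7 0.95 0 0; 1 0.7 0.95 0 0; 1 0.7 0.95 0 0; 1 0.7 0.95 0 0; 1 0.7 0.95 0 0; 1 0.7 0.95 0 0; 1 0.7 0.95 0 0; 1 0.7 0.95 0 0; 1 0 0 0 0; 1 0 0 0 0"

```text
clock: 2.1
tool_pos: [460.1, -206.5, 187.6]
ee_rot: [-2.324, 1.57, 2.39]
ft_force: [0.0, -0.3, -0.4]
finger_gap: 0.2
```

Call:
jog_arm:
  series: "1 0.5 0.8 0 0; 1 0.5 0.8 -0.6 0; 1 0.3 0.73 -0.6 0; 1 0 0 -0.6 0; 1 0 0 0 0; 1 0 0 0 0"

```text
clock: 2.6
tool_pos: [484.6, -162.5, 151.3]
ee_rot: [-1.608, 1.569, 3.102]
ft_force: [-0.1, 0.3, 1.6]
finger_gap: 0.3
```

```bash
python3 - <<'E'
from h import *
from scipy.spatial.transform import Rotation as R
for n in("top","scene"): cap(n,n+"1.png")
a=cv2.imread("pics/top1.png")[200:300,150:400];b=cv2.imread("pics/scene1.png")[130:250,180:400]
a=cv2.resize(a,(700,280),interpolation=cv2.INTER_CUBIC);b=cv2.resize(b,(550,300),interpolation=cv2.INTER_CUBIC)
o=np.zeros((590,700,3),np.uint8);o[:280]=a;o[285:585,:550]=b;cv2.imwrite("pics/c1.png",o)
s=robot.read_state();print(s["tool_pos"],R.from_euler("xyz",s["ee_rot"]).as_matrix()[:,1].round(3))
E
```

```text
[ 485.42477344 -162.66700747  152.33512887] [ 1.    -0.003  0.   ]
```

View pics/c1.png

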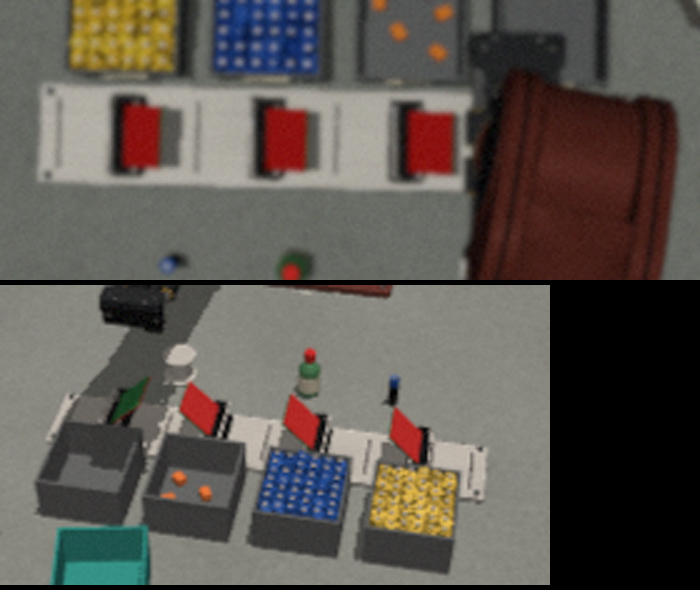

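```bash
python3 - <<'E'
from h import *
c=cap("scene","scene2.png");cap("top","top2.png")
for uv in((232,138),): 
    for z in(100,150,220): print(np.round(at(c,*uv,z)))
cv2.imwrite("pics/s2.png",np.vstack([cv2.imread("pics/scene2.png")[0:280],cv2.imread("pics/top2.png")[180:420]]))
print(robot.read_state())
E
```

```text
[ 336. -241.  100.]
[ 399. -220.  150.]
[ 488. -191.  220.]
{'clock': 2.8, 'joint_positions': array([ 0.73234548,  0.11114214, -0.52792602,  1.82172467,  0.05997802,
        1.2234202 ,  0.18402326]), 'dq': array([-0.00247806, -0.00248892, -0.00629131,  0.00279676, -0.00154532,
       -0.00233637, -0.00296953]), 'tau': array([ 6.66336200e-03, -4.28886330e+01, -1.94869637e+00, -3.87402105e+01,
       -3.77833983e-02,  6.34485902e-02,  1.53415790e-02]), 'tool_pos': array([ 485.76032813, -162.30461652,  152.55536576]), 'ee_rot': array([ 0.87285077,  1.56976071, -0.70064203]), 'ft_force': array([-0.05631115, -0.3451175 , -0.06477967]), 'wrist_torque': array([ 0.02529865, -0.08000525, -0.0340595 ]), 'finger_gap': 0.30208192101270115}
```

View pics/s2.png

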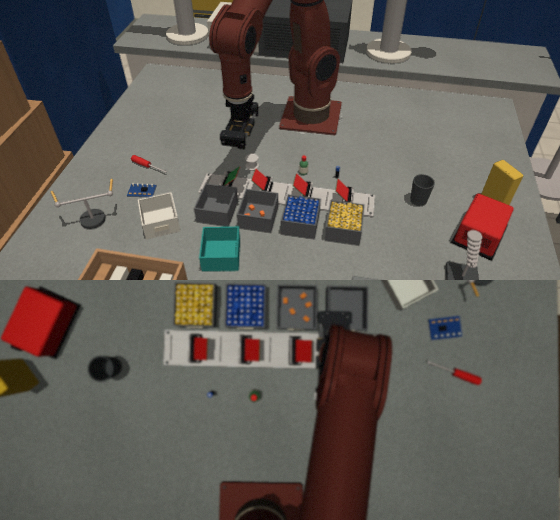

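The picture agrees with the pose: the gripper is above the gap between the last two tags. I'm descending there.

Call:
jog_arm:
  series: "1 0 0.1 -0.8 0; 1 0 0 -0.8 0; 1 0 0 -0.7 0; 1 0 0 -0.6 0; 1 0 0 -0.6 0; 1 0 0 -0.5 0; 1 0 0 -0.4 0; 1 0 0 0 0; 1 0 0 0 0"

```text
clock: 3.55
tool_pos: [485.7, -159.1, 63.7]
ee_rot: [-2.238, 1.57, 2.474]
ft_force: [0.1, -0.4, 0.7]
finger_gap: 0.3
```

Call:
jog_arm:
  series: "1 0 -0.3 0 0; 1 0 -0.3 0 0; 1 0 -0.25 0 0; 1 0 -0.2 0 0; 1 0 -0.2 0 0; 1 0 -0.2 0 0; 1 0 -0.2 0 0; 1 0 -0.2 0 0; 1 0 -0.2 0 0; 1 0 -0.2 0 0; 1 0 -0.2 0 0; 1 0 -0.2 0 0"

```text
clock: 4.55
tool_pos: [485.7, -212.6, 63.8]
ee_rot: [-1.858, 1.571, 2.853]
ft_force: [-0.1, -0.2, 0.0]
finger_gap: 0.5
```

Call:
jog_arm:
  series: "1 0 -0.2 0 0; 1 0 -0.2 0 0; 1 0 -0.2 0 0; 1 0 -0.2 0 0; 1 0 -0.1 0 0; 1 0 0 0 0; 1 0 0 0 0"

```text
clock: 5.13
tool_pos: [485.7, -230.1, 63.8]
ee_rot: [-2.734, 1.571, 1.977]
ft_force: [0.1, 0.4, 0.6]
finger_gap: 0.7
```

Call:
jog_arm:
  series: "1 0 0 0.7 0; 1 0 0 0.9 0; 1 0 0 0.9 0; 1 0 0 0.9 0; 1 0 0 0.9 0; 1 0 0.8 0 0; 1 0 1 0 0; 1 0 1 0 0; 1 0 1 0 0; 1 0 1 0 0; 1 0 1 0 0; 1 0 1 0 0"

```text
clock: 6.13
tool_pos: [485.3, -92.3, 149.4]
ee_rot: [-1.656, 1.57, 3.056]
ft_force: [0.6, -1.0, -0.2]
finger_gap: 0.3
```

Call:
jog_arm:
  series: "1 0 1 0 0; 1 0 1 0 0; 1 0 1 0 0; 1 0 0.7 0 0; 1 0 0 -0.8 0; 1 0 0 -0.8 0; 1 0 0 -0.8 0; 1 0 0 -0.8 0; 1 0 0 -0.6 0; 1 0 0 -0.5 0; 1 0 0 0 0; 1 0 0 0 0"

```text
clock: 7.13
tool_pos: [485.5, -19.8, 63.7]
ee_rot: [-2.004, 1.57, 2.708]
ft_force: [-0.3, -0.3, 0.3]
finger_gap: 1.0
```

Next I push the blue bin's tag left, to y = +50.

Call:
jog_arm:
  series: "1 0 0.3 0 0; 1 0 0.3 0 0; 1 0 0.25 0 0; 1 0 0.2 0 0; 1 0 0.2 0 0; 1 0 0.2 0 0; 1 0 0.2 0 0; 1 0 0.2 0 0; 1 0 0.2 0 0; 1 0 0.2 0 0; 1 0 0.2 0 0; 1 0 0.2 0 0"

```text
clock: 8.13
tool_pos: [485.7, 33.2, 63.8]
ee_rot: [-2.038, 1.571, 2.674]
ft_force: [-0.6, -0.3, -0.4]
finger_gap: 0.4
```

Call:
jog_arm:
  series: "1 0 0.2 0 0; 1 0 0.2 0 0; 1 0 0.2 0 0; 1 0 0.2 0 0; 1 0 0.1 0 0; 1 0 0 0 0; 1 0 0 0 0; 1 0 0 0.8 0; 1 0 0 0.9 0; 1 0 0 0.9 0; 1 0 0 0.9 0; 1 0 0 0.8 0"

```text
clock: 9.13
tool_pos: [485.8, 50.6, 151.0]
ee_rot: [1.269, 1.57, -0.304]
ft_force: [0.7, 0.5, -0.1]
finger_gap: 0.6
```

Call:
jog_arm:
  series: "1 0 0.9 0 0; 1 0 0.9 0 0; 1 0 0.9 0 0; 1 0 0.8 0 0; 1 0 0 0 0; 1 0 0 0 0"

```text
clock: 9.63
tool_pos: [485.6, 121.2, 149.8]
ee_rot: [-1.442, 1.571, -3.012]
ft_force: [-0.1, -0.2, -0.5]
finger_gap: 0.3
```

```bash
python3 - <<'E'
from h import *
cap("top","top3.png");cap("scene","scene3.png")
a=cv2.imread("pics/top3.png")[200:300,150:400];b=cv2.imread("pics/scene3.png")[100:250,180:400]
a=cv2.resize(a,(700,280),interpolation=cv2.INTER_CUBIC);b=cv2.resize(b,(455,310),interpolation=cv2.INTER_CUBIC)
o=np.zeros((600,700,3),np.uint8);o[:280]=a;o[285:595,:455]=b;cv2.imwrite("pics/c3.png",o)
E
```

```text
(no output)
```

View pics/c3.png

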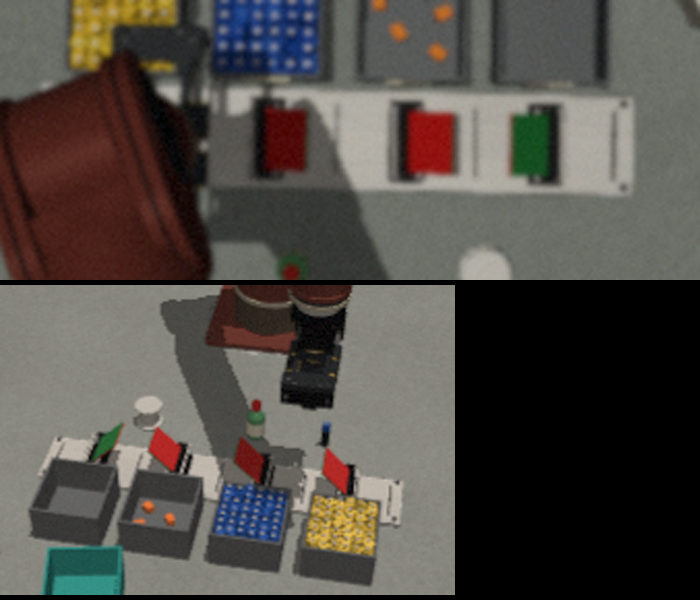

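Neither tag has flipped: the blue bin's is still red at (285,140) and the empty bin's still green at (532,145). They either weren't pushed past upright or fell back. I'll push the yellow bin's tag and look while the finger is still in place.

Call:
jog_arm:
  series: "1 0 0 -0.8 0; 1 0 0 -0.8 0; 1 0 0 -0.8 0; 1 0 0 -0.8 0; 1 0 0 -0.6 0; 1 0 0 -0.3 0; 1 0 0 0 0; 1 0 0.3 0 0; 1 0 0.3 0 0; 1 0 0.2 0 0; 1 0 0.2 0 0; 1 0 0.2 0 0"

```text
clock: 10.73
tool_pos: [486.0, 145.6, 68.3]
ee_rot: [1.764, 1.57, 0.193]
ft_force: [0.6, 0.4, -0.4]
finger_gap: 0.4
```

Call:
jog_arm:
  series: "1 0 0.2 0 0; 1 0 0.2 0 0; 1 0 0.2 0 0; 1 0 0.2 0 0; 1 0 0.2 0 0; 1 0 0.2 0 0; 1 0 0.2 0 0; 1 0 0.2 0 0; 1 0 0.2 0 0; 1 0 0.2 0 0; 1 0 0.1 0 0; 1 0 0 0 0"

```text
clock: 11.73
tool_pos: [485.6, 187.5, 67.9]
ee_rot: [-2.952, 1.57, 1.76]
ft_force: [-0.2, -0.0, -0.4]
finger_gap: 0.3
```

```bash
python3 - <<'E'
from h import *
cap("scene","scene4.png");cap("top","top4.png")
b=cv2.imread("pics/scene4.png")[130:240,300:420];a=cv2.imread("pics/top4.png")[210:290,150:250]
o=np.hstack([cv2.resize(b,(400,367),interpolation=cv2.INTER_CUBIC),cv2.resize(a,(400,367),interpolation=cv2.INTER_CUBIC)]);cv2.imwrite("pics/c4.png",o)
E
```

```text
(no output)
```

View pics/c4.png

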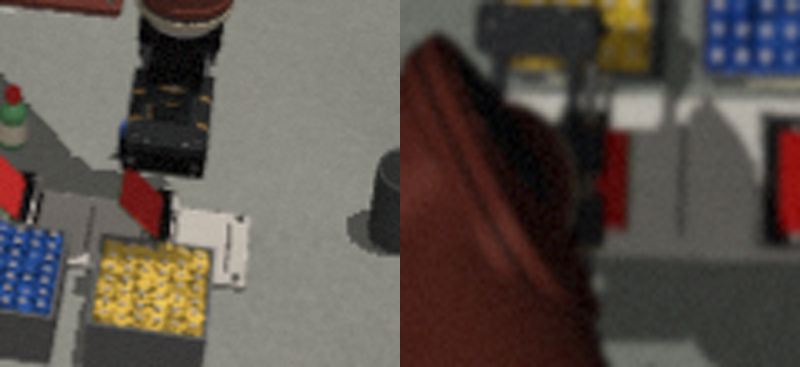

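```bash
cat >> h.py <<'E'
def proj(c,P):
    T=np.linalg.inv(np.array(c["cam_to_world"])); q=T[:3,:3]@np.array(P,float)+T[:3,3]
    x,y=q[0]/-q[2],-q[1]/-q[2]; s=1+c["k1"]*(x*x+y*y); f=210/np.tan(np.radians(c["fovy"])/2)
    return np.round([c["cx"]+f*x*s,c["cy"]+f*y*s],1)
E
python3 - <<'E'
from h import *
cs,ct=cal("scene"),cal("top")
j=np.array([.27,-.963,0])
for sg in(-50,0,50): print("start tip800",proj(cs,np.array([175.7,-625.6,187.5])+sg*j)/.7)
print("start wrist", proj(cs,[175.7,-625.6,257])/.7)
for z in(68,138,200): print("now",z,proj(cs,[485.6,187.5,z]),proj(ct,[485.6,187.5,z]))
print("tip of start seen at (203,105)/800 ->",[np.round(at(cs,203*.7,105*.7,z)) for z in(150,188,220,250)])
im=cv2.imread("pics/top4.png")[200:320,130:270];im2=cv2.imread("pics/scene0.png")[20:90,90:190]
g=lambda a:cv2.convertScaleAbs(a,alpha=2,beta=15)
cv2.imwrite("pics/c5.png",np.hstack([cv2.resize(g(im),(400,343)),cv2.resize(g(im2),(400,343))]))
E
```

```text
start tip800 [224.         117.85714286]
start tip800 [205.14285714 118.85714286]
start tip800 [186.28571429 119.85714286]
start wrist [199.71428571  95.28571429]
now 68 [347.4 187.7] [192.9 248.2]
now 138 [349.6 171.6] [188.  248.9]
now 200 [351.6 156.5] [183.  249.5]
tip of start seen at (203,105)/800 -> [array([  48., -694.,  150.]), array([ 109., -659.,  188.]), array([ 161., -631.,  220.]), array([ 210., -604.,  250.])]
```

View pics/c5.png

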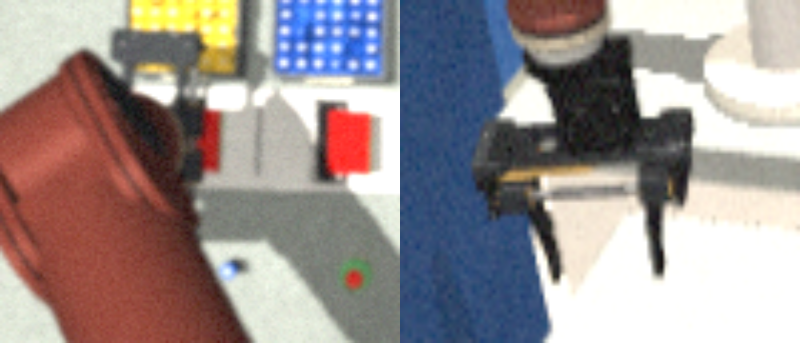

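```bash
python3 - <<'E'
from h import *
cs=cal("scene")
for n,p in [("board corners",[535,281,10]),("",[437,279,10]),("",[436,-320,10]),("bottle top",[360,18,75]),("base",[360,18,0]),("cup base",[429,419,0]),("cup top",[429,419,90])]: print(n,proj(cs,p)/.7)
for u,v in((129,77),(154.5,76)): print([np.round(at(cs,u,v,z)) for z in(188,200,215,230)])
E
```

```text
board corners [532.71428571 306.28571429]
 [534. 277.]
 [293.57142857 246.28571429]
bottle top [432.         222.85714286]
base [431.14285714 245.85714286]
cup base [592.57142857 285.28571429]
cup top [600.42857143 257.28571429]
[array([ 143., -700.,  188.]), array([ 162., -688.,  200.]), array([ 186., -674.,  215.]), array([ 210., -660.,  230.])]
[array([ 119., -604.,  188.]), array([ 138., -594.,  200.]), array([ 162., -581.,  215.]), array([ 187., -569.,  230.])]
```

The fingertips in the start picture triangulate to z ≈ 215 mm, but the state reports 188. The board, bottle and cup all project correctly in that camera, so the real tips are about 27 mm higher than reported. That means my sweeps passed over the tags. I'll go back and use a reported z of about 41, which puts the real tip near 68, still clear of the 41 mm stand.

Call:
jog_arm:
  series: "1 0 -0.8 0.3 0; 1 0 -0.9 0 0; 1 0 -0.9 0 0; 1 0 -0.8 0 0; 1 0 0 0 0; 1 0 0 -0.5 0; 1 0 0 -0.5 0; 1 0 0 -0.4 0; 1 0 0 -0.25 0; 1 0 0 0 0; 1 0 0 0 0"

```text
clock: 12.75
tool_pos: [485.3, 119.4, 40.3]
ee_rot: [-1.87, 1.57, 2.842]
ft_force: [-0.1, 0.7, -0.1]
finger_gap: 0.5
```

Call:
jog_arm:
  series: "1 0 0.2 0 0; 1 0 0.2 0 0; 1 0 0.2 0 0; 1 0 0.2 0 0; 1 0 0.2 0 0; 1 0 0.2 0 0; 1 0 0.2 0 0; 1 0 0.2 0 0; 1 0 0 0 0"

```text
clock: 13.5
tool_pos: [485.7, 152.0, 40.9]
ee_rot: [2.888, 1.57, 1.317]
ft_force: [-0.8, 0.2, 0.1]
finger_gap: 0.7
```

```bash
python3 - <<'E'
from h import *
print(robot.read_state()["tool_pos"],robot.read_state()["ft_force"])
cap("scene","scene5.png");cap("top","top5.png")
b=cv2.imread("pics/scene5.png")[130:240,300:420];a=cv2.imread("pics/top5.png")[200:320,130:270]
o=np.hstack([cv2.resize(b,(400,367),interpolation=cv2.INTER_CUBIC),cv2.resize(a,(400,367),interpolation=cv2.INTER_CUBIC)]);cv2.imwrite("pics/c6.png",o)
E
```

```text
[485.67987391 151.98853743  40.93889618] [-0.75124841  0.17316108  0.11831304]
```

View pics/c6.png

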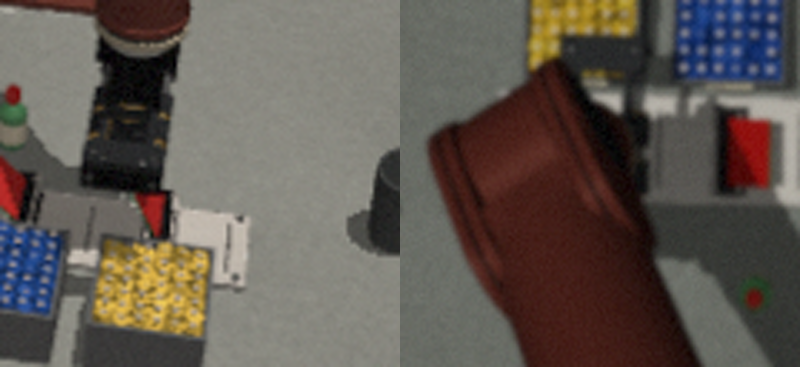

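The tag's red face now looks narrower (152,210), but the body hides most of it. I'll carry on to just past the hinge and then lift.

Call:
jog_arm:
  series: "1 0 0.2 0 0; 1 0 0.2 0 0; 1 0 0.2 0 0; 1 0 0.2 0 0; 1 0 0.2 0 0; 1 0 0.2 0 0; 1 0 0.2 0 0; 1 0 0.2 0 0; 1 0 0.2 0 0; 1 0 0.15 0 0; 1 0 0 0 0; 1 0 0 0 0"

```text
clock: 14.6
tool_pos: [485.7, 190.0, 40.8]
ee_rot: [-1.967, 1.571, 2.745]
ft_force: [-0.4, -1.1, 0.1]
finger_gap: 0.3
```

Call:
jog_arm:
  series: "1 0 0.1 0 0; 1 0 0.1 0 0; 1 0 0 0 0; 1 0 0 0.9 0; 1 0 0 0.9 0; 1 0 0 0.9 0; 1 0 0 0.9 0; 1 0 0 0.4 0; 1 0 -0.9 0 0; 1 0 -0.9 0 0; 1 0 -0.9 0 0; 1 0 -0.9 0 0"

```text
clock: 15.6
tool_pos: [485.5, 120.9, 120.5]
ee_rot: [-1.08, 1.57, -2.652]
ft_force: [-0.5, -0.0, -1.1]
finger_gap: 0.3
```

```bash
python3 - <<'E'
from h import *
cap("scene","scene6.png");cap("top","top6.png")
b=cv2.imread("pics/scene6.png")[130:240,300:420];a=cv2.imread("pics/top6.png")[200:320,130:270]
o=np.hstack([cv2.resize(b,(400,367),interpolation=cv2.INTER_CUBIC),cv2.resize(a,(400,367),interpolation=cv2.INTER_CUBIC)]);cv2.imwrite("pics/c7.png",o)
E
```

```text
(no output)
```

View pics/c7.png

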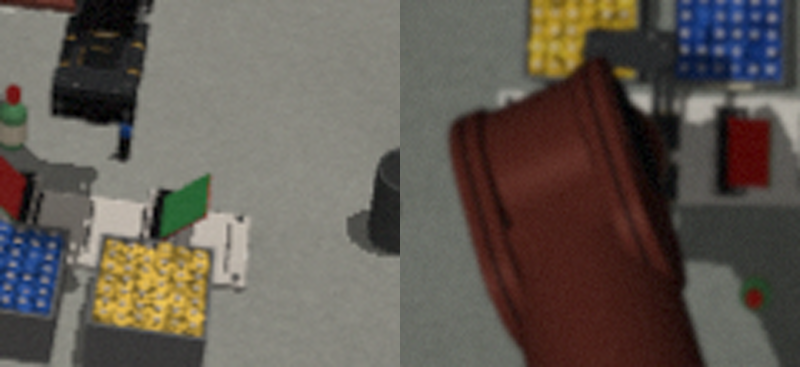

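The yellow bin's tag now lies green side up (185,205 in the left half). Next, the blue bin's tag with the same motion.

Call:
jog_arm:
  series: "1 0 -0.9 0 0; 1 0 -1 0 0; 1 0 -1 0 0; 1 0 -1 0 0; 1 0 -1 0 0; 1 0 -1 0 0; 1 0 -1 0 0; 1 0 -0.1 0 0; 1 0 0 0 0; 1 0 0 -0.8 0; 1 0 0 -0.8 0; 1 0 0 -0.8 0"

```text
clock: 16.7
tool_pos: [486.0, -16.4, 72.4]
ee_rot: [2.055, 1.57, 0.484]
ft_force: [0.2, -0.7, -0.3]
finger_gap: 0.4
```

Call:
jog_arm:
  series: "1 0 0 -0.7 0; 1 0 0 -0.6 0; 1 0 0 -0.3 0; 1 0 0 0 0; 1 0 0.2 0 0; 1 0 0.2 0 0; 1 0 0.2 0 0; 1 0 0.2 0 0; 1 0 0.2 0 0; 1 0 0.2 0 0; 1 0 0.2 0 0; 1 0 0.2 0 0"

```text
clock: 17.7
tool_pos: [485.7, 14.3, 40.9]
ee_rot: [2.28, 1.571, 0.708]
ft_force: [-0.8, -0.2, -0.2]
finger_gap: 0.6
```

Call:
jog_arm:
  series: "1 0 0.2 0 0; 1 0 0.2 0 0; 1 0 0.2 0 0; 1 0 0.2 0 0; 1 0 0.2 0 0; 1 0 0.2 0 0; 1 0 0.2 0 0; 1 0 0.2 0 0; 1 0 0.2 0 0; 1 0 0.2 0 0; 1 0 0.1 0 0; 1 0 0 0 0"

```text
clock: 18.7
tool_pos: [485.7, 56.5, 40.9]
ee_rot: [-3.068, 1.571, 1.644]
ft_force: [-0.0, -0.3, -0.5]
finger_gap: 0.5
```

Call:
jog_arm:
  series: "1 0 -0.2 0.8 0; 1 0 0 0.9 0; 1 0 0 0.9 0; 1 0 0 0.9 0; 1 0 0 0.5 0; 1 0 -0.8 0 0; 1 0 -1 0 0; 1 0 -1 0 0; 1 0 -1 0 0; 1 0 -1 0 0; 1 0 -1 0 0; 1 0 -1 0 0"

```text
clock: 19.7
tool_pos: [485.4, -85.4, 120.6]
ee_rot: [-1.166, 1.57, -2.738]
ft_force: [-0.7, 0.5, -0.1]
finger_gap: 0.4
```

Call:
jog_arm:
  series: "1 0 -1 0 0; 1 0 -1 0 0; 1 0 -1 0 0; 1 0 -0.8 0 0; 1 0 0 0 0; 1 0 0 0 0"

```text
clock: 20.2
tool_pos: [485.4, -160.8, 120.4]
ee_rot: [-2.138, 1.57, 2.572]
ft_force: [-0.1, 1.2, -0.3]
finger_gap: 0.6
```

Call:
jog_arm:
  series: "1 0 0 -0.8 0; 1 0 0 -0.8 0; 1 0 0 -0.8 0; 1 0 0 -0.7 0; 1 0 0 -0.6 0; 1 0 0 -0.3 0; 1 0 0 0 0; 1 0 0 0 0; 1 0 -0.2 0 0; 1 0 -0.2 0 0; 1 0 -0.2 0 0; 1 0 -0.2 0 0"

```text
clock: 21.2
tool_pos: [486.1, -176.9, 41.4]
ee_rot: [1.184, 1.57, -0.388]
ft_force: [0.2, 1.2, 0.7]
finger_gap: 0.2
```

Call:
jog_arm:
  series: "1 0 -0.2 0 0; 1 0 -0.2 0 0; 1 0 -0.2 0 0; 1 0 -0.2 0 0; 1 0 -0.2 0 0; 1 0 -0.2 0 0; 1 0 -0.2 0 0; 1 0 -0.2 0 0; 1 0 -0.2 0 0; 1 0 -0.2 0 0; 1 0 -0.2 0 0; 1 0 -0.2 0 0"

```text
clock: 22.2
tool_pos: [485.7, -224.5, 40.9]
ee_rot: [-2.163, 1.571, 2.548]
ft_force: [0.6, 0.1, -0.4]
finger_gap: 0.3
```

Call:
jog_arm:
  series: "1 0 -0.2 0 0; 1 0 -0.2 0 0; 1 0 -0.15 0 0; 1 0 0 0 0; 1 0 0 0 0; 1 0 0.2 0.8 0; 1 0 0 0.9 0; 1 0 0 0.9 0; 1 0 0 0.9 0; 1 0 0 0.9 0; 1 0 0 0.9 0; 1 0 0 0 0"

```text
clock: 23.2
tool_pos: [487.7, -231.5, 150.5]
ee_rot: [1.091, 1.566, -0.48]
ft_force: [0.4, -0.1, 0.5]
finger_gap: 0.5
```

Now I move the arm clear to the right, staying high, and check.

Call:
jog_arm:
  series: "1 -0.4 -1 0.3 0; 1 -0.4 -1 0.3 0; 1 -0.4 -1 0.3 0; 1 -0.4 -1 0 0; 1 -0.4 -1 0 0; 1 -0.4 -1 0 0; 1 -0.4 -1 0 0; 1 -0.4 -1 0 0; 1 -0.4 -1 0 0; 1 -0.4 -1 0 0; 1 0 0 0 0; 1 0 0 0 0"

```text
clock: 24.2
tool_pos: [404.8, -431.8, 164.0]
ee_rot: [-2.387, 1.57, 2.322]
ft_force: [-0.4, 0.8, 1.0]
finger_gap: 0.6
```

```bash
python3 - <<'E'
from h import *
cap("scene","scene8.png");cap("top","top8.png")
b=cv2.imread("pics/scene8.png")[130:250,100:440];a=cv2.imread("pics/top8.png")[170:310,90:490]
cv2.imwrite("pics/c8.png",np.vstack([cv2.resize(b,(800,282),interpolation=cv2.INTER_CUBIC),cv2.resize(a,(800,280),interpolation=cv2.INTER_CUBIC)]))
E
```

```text
(no output)
```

View pics/c8.png

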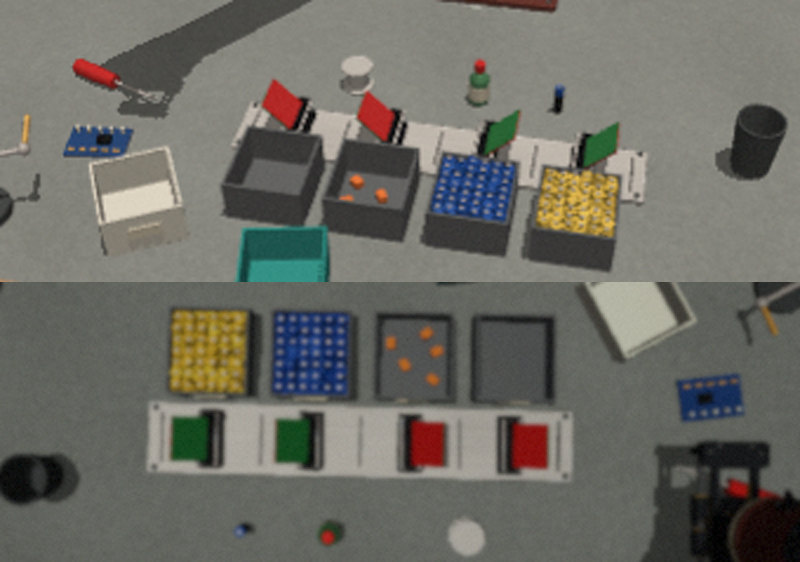

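Both views show green at yellow (190,440) and blue (295,440), and red at few (428,443) and empty (528,445). The bins and loose items haven't moved, and the arm is clear.

```bash
python3 -c "
from bench import robot
print(robot.finish_job())"
```

```text
the job is handed in; nothing more can be done
None
```

All four tags now match their bins, and the job was handed in at about 24 s of the 61 s allowed. I pushed the yellow and blue full bins' tags over to green and the empty bin's tag over to red. The five-block bin's tag was already red, so I left it.

**Failed first try:** My first sweeps over all three wrong tags passed above them and moved nothing. In the start picture the fingertips come out about 27 mm higher than the reported tool position. I didn't find the cause, but after lowering the moves by roughly that amount all three tags flipped.

**Last checks:** After the arm moved clear, both camera views showed the tags leaning the right way. By eye, the bins and loose items hadn't moved. Force readings at the end of each move never went above about 1.6 N. No verdict was reported.

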